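# Shim the rocking fixture table

## Robot

A 6-joint arm with a two-finger parallel gripper is mounted at the origin on the work surface. World frame = base frame: x ahead of the robot, y to its left, z up, the work surface at z = 0. Lengths are in m, angles in rad, forces in N, time in s.
With the tool pointing down it reaches from about 0.35 to 0.975 m from the base axis. Payload 17.4 kg.
Tool frame: the origin (TCP) lies midway between the tips of the shut fingers; the grasp point (between the pads) lies 19 mm behind it; z points along the fingers, y is the direction in which the jaws open and shut (so a half turn about z gives the same grasp; the last joint's range is limited). The gripper opens to 85 mm and grips with 20 to 120 N. Pads are 22 mm wide; open, the fingers measure 114 mm over their backs; the gripper's body (76 mm by 85 mm) begins 54 mm behind the grasp point. The pads swing forward as they close: fully open they stand 13 mm farther back than shut.
Start: joints at [1.253, 0.116, 1.442, -0, 1.584, -0.038], TCP at [0.186, 0.649, 0.231] pointing down, gripper open.
Joint ranges: [-2.83, 2.83], [-0.83, 2.19], [0.07, 2.5], [-1.14, 4.28], [0.01, 3], [-2.97, 2.97]. Speed limits (rad/s): [1.89, 1.89, 2.22, 3.14, 3.14, 3.14].

## Interface

Orientations are given as a unit quaternion [w, x, y, z].
In Python, from plant import * gives the robot as it stands. The module is installed in compiled form; this text tells all that it offers.
- The arm moves only by the shell command python3 -m jog 'ROWS' [OPENING]. ROWS is JSON, a list of rows, each an object with "travel": the shift along the tool's x, y, z in mm, a list of three; "dr": the turn, a rotation vector about the tool's x, y, z in degrees, a list of three. In form: [{"travel": [tx, ty, tz], "dr": [ax, ay, az]}, ...]. A call has exactly 10 rows; each row is the pose to reach, as a shift and turn from the pose commanded when the call began, along the tool's axes at that moment; what a row does not reach only later rows make up. A row lasts 1/10 s, in which the tool goes at most 50 mm and 8.59 degrees, less where a joint would pass 70% of its speed; a pose out of reach is approached as far as the arm can. A call with a gripper value outside its range is refused whole. OPENING is the closure, from -1 (fully open) to 1 (shut), set as the call begins (- or left out, the last holds). The fingers move at their own pace and stop on an object; the grip force is fixed at half the most. Time passes only in rows, so rows that repeat a pose let the fingers close, or fill a call up. It gives the time, the measured TCP pose, the force and the opening at its end, in the units of the state.
- get_obs(): the state, without advancing time (a new reading comes with each control period).
- capture(name): name is "scene" or "top" or "wrist"; returns (picture, depth): 384x512x3 uint8, red, green, blue; 384x512 float32, m along the optical axis (not along the pixel's ray), 0 where there is no reading.
- get_calibration(name): a dict with "vfov" (degrees; the focal length in pixels is half the picture's height over the tangent of half this angle, whatever the lens; pixels are square), "cx", "cy" (the principal point, pixels), "R" (3x3) and "t" (3): a world point X has camera coordinates R X + t; the wrist camera has in their place "hand_eye" (4x4, takes a point from camera to tool coordinates, whose origin is the TCP and whose axes are the flange's). Camera axes: x right, y down, z forward; pixel columns grow to the right and rows downward; lengths in m; the calibration is good to about 2 mm. A picture is of the moment at which its call begins: read the wrist's pose just before it. get_calibration takes no time and is no camera call.
- job_done(): hands the job in, once; it reports no verdict.
The state is a dict: "time": time; "qpos": joint angles; "joint_velocities": joint speeds; "joint_efforts": joint torques, N m; "position": TCP position; "tool_rot": TCP orientation; "contact_force": force on the tool from outside, world axes, zero at the start; "moment": the same for the moment, N m; "grip_width": opening from 0.0 (shut) to 1.0 (fully open).
Only numpy, scipy, OpenCV 4.12 (cv2) and the standard library are available. Lean on these libraries where they do the work, as an engineer would, in place of code of your own. Each camera call takes 0.05 s, during which the arm holds its last target. There are 200 camera calls.

## Task

The small steel fixture table rocks because one of its legs has lost its rubber cap and hangs clear of the bench. Without grasping or lifting anything, push the wooden wedge along the bench, thin end first, under that bare leg until it is snug, but do not jack the table up or shove it along the bench. Then press down firmly (about 10 N) with the fingertips on the table top right over that leg to prove that it no longer rocks, and come away, leaving the wedge in place and the other things alone.

Things in the scene. Friction and masses are not known exactly. Their poses are not given: they have to be found in the camera images.
- fixture_table: welding fixture table standing loose and level on the bench, 7 kg: steel plate 300 (its x) x 220 (its y) x 12 mm, top 80 mm up, on four 30 mm square legs centred at x +-130, y +-90 mm. Three have 36 mm square rubber caps; the one at +x, +y is bare. A fixture square, 90 mm tall, is bolted over the opposite leg and a flat bar lies fixed mid-plate. Origin: on the bench under the plate's centre
- bare_foot (a point): centre of the bare leg's flat lower end, 30 x 30 mm, 9 mm above the bench, sides along the table's x and y. The plate overhangs its outer faces by 5 mm. The wedge goes in along the table's -y, from the side where it lies
- corner_top (a point): point on the plate's top face straight above the middle of the bare leg, 80 mm above the bench: where to press; no holes there. Unshimmed, a press of more than about 3 N here rocks the table down by 9 mm
- wedge: loose dark hardwood wedge, 60 g, 110 mm long (x) x 50 wide (y), 18 high at the butt (-x end), tapering to 3 at the thin end (+x), which points roughly at the bare leg, 30 to 70 mm short of it. Origin: centre of underside; mass centre 13 mm to -x. Snug with the leg's centre about 25 mm to +x of the origin, where the push rises steeply: 10 to 20 N is snug, over about 40 N jacks the table up
- spray_can: upright spray can, 52 mm diameter, 160 mm tall, a bystander; origin at its foot
- tube_offcut: piece of 40 mm square steel tube, 90 mm long, lying on the bench, a bystander; origin under its centre
- hammer: hammer lying on the bench, 280 mm long along its x, a bystander
Mind the look-alikes: they are no part of the job. Of the things that look like the wedge, take the one that is farthest to the robot's right at the start.

How it is judged:
By the outcome, as a careful person would: the job done as asked, in the order asked, and still so for the second after the job is handed in, with the robot touching nothing.
It also fails if it takes over 67 s, if anything falls off the work surface, if the arm or the gripper's body presses on something with over 40 N, if the wrist force passes 120 N, or if a joint passes its speed limit or range.

## Working session

There is one attempt and no reset: what is moved stays moved. The work goes in short steps, Python scripts to look and compute and a shell command to move; the robot and the scene stay as the last step left them, time stands still between calls to the robot, and variables do not carry over. Pictures are saved under pics/ and viewed, about 8 in all and at most 12, crops included, and the job is handed in when it is done.

```bash
mkdir -p pics
cat > h.py <<'E'
from plant import *
import numpy as np, cv2, pickle
from scipy.spatial.transform import Rotation as Rn
def cap(name):
    o=get_obs(); p,d=capture(name); c=get_calibration(name)
    f=p.shape[0]/2/np.tan(np.radians(c["vfov"])/2)
    if "hand_eye" in c:
        q=o["tool_rot"]; T=np.eye(4); T[:3,:3]=Rn.from_quat([q[1],q[2],q[3],q[0]]).as_matrix(); T[:3,3]=o["position"]
        M=T@np.array(c["hand_eye"]); Rw=M[:3,:3]; C=M[:3,3]
    else:
        Rw=np.array(c["R"]).T; C=-Rw@np.array(c["t"])
    return dict(p=p,d=d,f=f,cx=c["cx"],cy=c["cy"],Rw=Rw,C=C)
def ray(v,u,w,z):
    "pixel (col,row) -> world point at height z"
    r=v["Rw"]@np.array([(u-v["cx"])/v["f"],(w-v["cy"])/v["f"],1]); return v["C"]+r*(z-v["C"][2])/r[2]
def cloud(v):
    d=v["d"]; h,w=d.shape; U,V=np.meshgrid(np.arange(w),np.arange(h))
    P=np.stack([(U-v["cx"])/v["f"]*d,(V-v["cy"])/v["f"]*d,d],-1)@v["Rw"].T+v["C"]; P[d<=0]=np.nan; return P
def save(p,n): cv2.imwrite("pics/"+n+".png",p[...,::-1])
E
python3 - <<'E'
from h import *
o=get_obs(); print({k:np.round(v,3) for k,v in o.items()})
vs={}
for n in("scene","top"):
    v=cap(n); vs[n]=v; save(v["p"],n); print(n,v["C"],v["f"])
pickle.dump(vs,open("v0.pkl","wb"))
save(np.vstack([vs["top"]["p"]]),"t0")
E
```

```text
{'time': np.float64(0.0), 'qpos': array([ 1.253,  0.116,  1.442, -0.   ,  1.584, -0.038]), 'joint_velocities': array([-0.001, -0.002,  0.001,  0.002, -0.001, -0.002]), 'joint_efforts': array([ 2.0000e-03, -7.3199e+01, -6.3249e+01,  0.0000e+00,  6.0000e-03,
        0.0000e+00]), 'position': array([0.186, 0.649, 0.231]), 'tool_rot': array([-0.   ,  0.139,  0.99 , -0.001]), 'contact_force': array([ 0.541, -0.218, -0.201]), 'moment': array([-0.056, -0.009,  0.023]), 'grip_width': np.float64(1.004)}
scene [1.03541022 0.51925439 0.87309553] 412.13642364402006
top [0.34428948 0.09184819 1.15966089] 459.8680195326891
```

View pics/top.png

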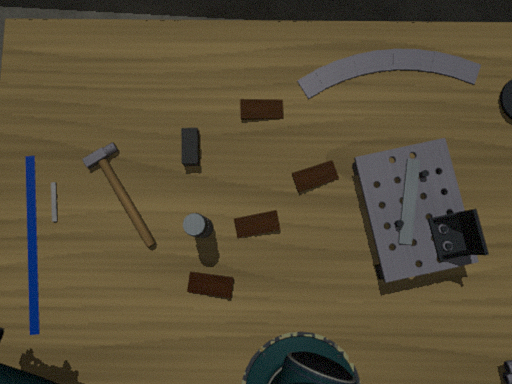

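View pics/scene.png

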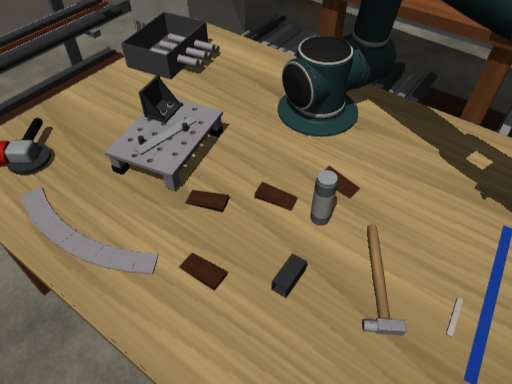

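The top view shows four dark wedges, at about (262,110), (315,177), (257,224) and (211,286). Image right is world −y, so the one at (315,177) is farthest to the robot's right. It also lies just off the table corner opposite the fixture square, at about (362,160), which makes that the bare leg. I'll measure next and confirm with a crop.

Run:
```python
from h import *
vs=pickle.load(open("v0.pkl","rb")); v=vs["top"]; P=cloud(v)
hsv=cv2.cvtColor(v["p"],cv2.COLOR_RGB2HSV)
Z=P[...,2]
m=((Z>0.070)&(Z<0.088)); m[:, :330]=0; m=m.astype(np.uint8)
n,l,s,c=cv2.connectedComponentsWithStats(m); i=1+np.argmax(s[1:,4]); print("plate",s[i])
pts=P[l==i][:,:2].astype(np.float32)
r=cv2.minAreaRect(pts*1000); print("plate rect mm",r,"\n",cv2.boxPoints(r).round(), "z",np.nanmedian(Z[l==i]))
for (u,w) in [(262,110),(315,177),(257,224),(211,286)]:
    sub=hsv[w-25:w+25,u-30:u+30]; mm=((sub[...,0]<14)&(sub[...,1]>120)&(sub[...,2]<110)).astype(np.uint8)
    n,l2,s2,c2=cv2.connectedComponentsWithStats(mm); j=1+np.argmax(s2[1:,4])
    ys,xs=np.where(l2==j); ys+=w-25; xs+=u-30
    q=np.array([ray(v,x,y,0.008)[:2] for x,y in zip(xs,ys)])
    rr=cv2.minAreaRect((q*1000).astype(np.float32)); print((u,w),s2[j,4],"rect",np.round(rr[0]),np.round(rr[1]),cv2.boxPoints(rr).round().tolist())
    zz=Z[ys,xs]; pz=q-q.mean(0); A=np.c_[pz,np.ones(len(q))]; ok=np.isfinite(zz); print("  grad",np.linalg.lstsq(A[ok],zz[ok],rcond=None)[0].round(3))
a=cv2.resize(v["p"][90:300,180:480],None,fx=2.6,fy=2.6,interpolation=cv2.INTER_CUBIC); save(cv2.convertScaleAbs(a,alpha=1.7),"crop1")
```

```text
plate [ 354  138  125  144 9569]
plate rect mm ((445.03009033203125, -262.2370300292969), (301.2262878417969, 223.85447692871094), 13.108609199523926) 
 [[ 273. -187.]
 [ 324. -405.]
 [ 617. -337.]
 [ 566. -119.]] z 0.08184436208456325
(262, 110) 244 rect [701. 111.] [50. 90.] [[675.0, 156.0], [676.0, 66.0], [727.0, 67.0], [725.0, 157.0]]
  grad [0.024 0.133 0.013]
(315, 177) 420 rect [530. -34.] [ 48. 108.] [[489.0, 9.0], [525.0, -92.0], [571.0, -76.0], [535.0, 25.0]]
  grad [-0.034  0.125  0.012]
(257, 224) 415 rect [406. 111.] [ 47. 108.] [[371.0, 159.0], [394.0, 53.0], [440.0, 63.0], [417.0, 169.0]]
  grad [ 0.013 -0.134  0.012]
(211, 286) 587 rect [254. 224.] [109.  51.] [[222.0, 173.0], [273.0, 167.0], [286.0, 275.0], [235.0, 281.0]]
  grad [-0.017 -0.143  0.012]
```

View pics/crop1.png

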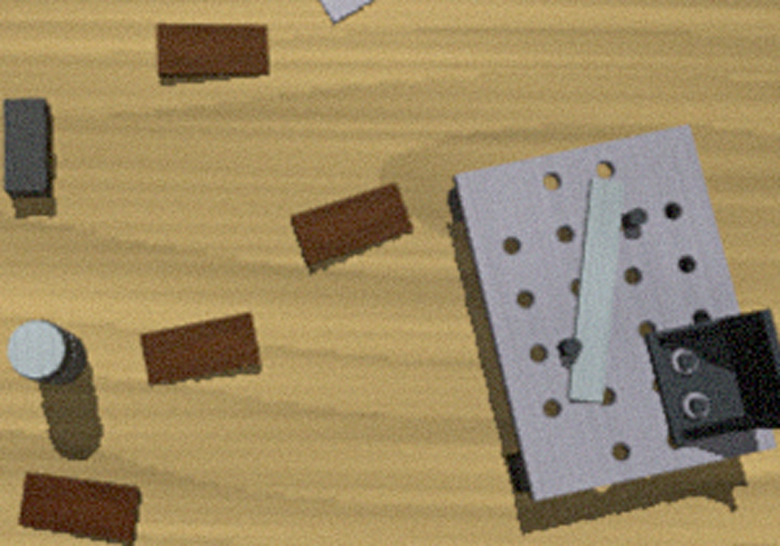

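The crop shows the chosen wedge at (350,225), directly left of the plate's top-left corner and falling away towards the table. The fixture square is at the opposite corner, about (690,380). This confirms both the wedge and the bare leg. I'll move above the butt with the jaws turned along the table's x.

```bash
python3 -m jog '[{"travel":[-45,-46,0],"dr":[0,0,6]},{"travel":[-90,-92,0],"dr":[0,0,12]},{"travel":[-125,-128,0],"dr":[0,0,18]},{"travel":[-160,-164,0],"dr":[0,0,24]},{"travel":[-195,-200,0],"dr":[0,0,30]},{"travel":[-230,-236,0],"dr":[0,0,36]},{"travel":[-265,-272,0],"dr":[0,0,42]},{"travel":[-300,-308,0],"dr":[0,0,48]},{"travel":[-335,-344,0],"dr":[0,0,54]},{"travel":[-370,-380,0],"dr":[0,0,61]}]' 0.5
cat > g.py <<'E'
from h import *
import sys
o=get_obs(); q=o["tool_rot"]; R=Rn.from_quat([q[1],q[2],q[3],q[0]])
p=np.array(o["position"]); t=np.array([float(a) for a in sys.argv[1:4]]); yaw=float(sys.argv[4])  # yaw of tool y, z down
c,s=np.cos(np.radians(yaw)),np.sin(np.radians(yaw))
T=Rn.from_matrix(np.array([[s,c,0],[-c,s,0],[0,0,-1]]).T.reshape(3,3).T) if 0 else Rn.from_matrix(np.column_stack([[-s,c,0],[c,s,0],[0,0,-1]]))
print("pos",p.round(4),"F",np.round(o["contact_force"],1),"grip",round(float(o["grip_width"]),3),"t",o["time"],"q",np.round(o["qpos"],2))
print("travel mm",(R.inv().apply(t-p)*1000).round(1),"dr deg",np.degrees((R.inv()*T).as_rotvec()).round(1))
E
python3 g.py 0.506 0.055 0.231 13.1
```

```text
time: 1.1
position: [0.4231, 0.2062, 0.2313]
tool_rot: [0.0, 0.624, 0.781, 0.0]
contact_force: [1.6, 0.7, -0.1]
grip_width: 0.247
pos [0.4231 0.2062 0.2313] F [ 1.6  0.7 -0.1] grip 0.247 t 1.1 q [ 0.4  -0.34  1.86  0.    1.62  0.18]
travel mm [-165.7   47.5    0.3] dr deg [ 0.  -0.  -0.4]
```

```bash
python3 -m jog '[{"travel":[-30,9,0],"dr":[0,0,0]},{"travel":[-60,18,0],"dr":[0,0,0]},{"travel":[-90,27,0],"dr":[0,0,0]},{"travel":[-120,36,0],"dr":[0,0,0]},{"travel":[-150,45,0],"dr":[0,0,0]},{"travel":[-166,48,0],"dr":[0,0,0]},{"travel":[-166,48,0],"dr":[0,0,0]},{"travel":[-166,48,0],"dr":[0,0,0]},{"travel":[-166,48,0],"dr":[0,0,0]},{"travel":[-166,48,0],"dr":[0,0,0]}]'
python3 - <<'E'
from h import *
v=cap("wrist"); pickle.dump(v,open("w1.pkl","wb")); save(cv2.convertScaleAbs(v["p"],alpha=1.5),"w1"); print(v["C"])
E
python3 g.py 0.506 0.055 0.10 13.1
```

```text
time: 2.1
position: [0.5065, 0.0579, 0.2314]
tool_rot: [0.0, 0.622, 0.783, 0.0]
contact_force: [-0.5, -0.1, 0.2]
grip_width: 0.251
[0.49049297 0.12339554 0.37375549]
pos [0.5065 0.0578 0.2314] F [ 0.6 -0.2  0.3] grip 0.251 t 2.15 q [ 0.06 -0.25  1.79  0.    1.6  -0.16]
travel mm [ -2.6  -1.2 131.4] dr deg [ 0.  -0.  -0.1]
```

View pics/w1.png

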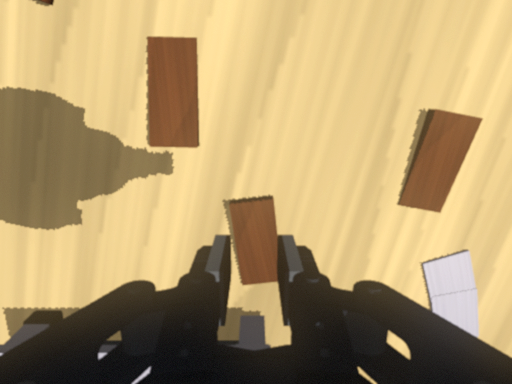

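The wrist view shows the wedge at (252,240), butt edge at row 198 and thin end at row 283, sitting between the fingers. The plate is below and mostly hidden. I'll take the wedge's pose from this view.

Run:
```python
from h import *
v=pickle.load(open("w1.pkl","rb")); P=cloud(v)
hsv=cv2.cvtColor(v["p"],cv2.COLOR_RGB2HSV); s=hsv[190:292,215:290]; print(s[45,35])
m=((s[...,0]<14)&(s[...,1]>110)&(s[...,2]>35)).astype(np.uint8)
n,l,st,c=cv2.connectedComponentsWithStats(m); j=1+np.argmax(st[1:,4]); ys,xs=np.where(l==j); ys+=190; xs+=215
print(st[j])
q=P[ys,xs]; q=q[np.isfinite(q).all(1)]; q=q[(q[:,2]>0.0)&(q[:,2]<0.025)]
r=cv2.minAreaRect((q[:,:2]*1000).astype(np.float32)); b=cv2.boxPoints(r); print(r,b.round(1).tolist())
leg=np.array([551.3,-145]); X=np.array([.974,.226]); Y=np.array([-.226,.974])
print("table-rel to leg (x,y)",[( (k-leg)@X, (k-leg)@Y) for k in b])
A=np.c_[q[:,:2]-q[:,:2].mean(0),np.ones(len(q))]; print(np.linalg.lstsq(A,q[:,2],rcond=None)[0])
```

```text
[ 13 156  90]
[  17   11   47   83 2784]
((529.8819580078125, -32.59101867675781), (47.844112396240234, 109.54071807861328), 19.288366317749023) [[489.20001220703125, 11.199999809265137], [525.4000244140625, -92.19999694824219], [570.5999755859375, -76.4000015258789], [534.4000244140625, 27.0]]
table-rel to leg (x,y) [(np.float64(-25.17299357528682), np.float64(166.17385270004272)), (np.float64(-13.29658351440425), np.float64(57.292525799560536)), (np.float64(34.25950776367192), np.float64(62.47979975585936)), (np.float64(22.383097271728563), np.float64(171.36112479858397))]
[-0.0462504   0.12831629  0.00998203]
```

```bash
python3 -m jog '[{"travel":[0,0,30],"dr":[0,0,0]},{"travel":[0,0,65],"dr":[0,0,0]},{"travel":[0,0,100],"dr":[0,0,0]},{"travel":[0,0,135],"dr":[0,0,0]},{"travel":[0,0,165],"dr":[0,0,0]},{"travel":[0,0,190],"dr":[0,0,0]},{"travel":[0,0,208],"dr":[0,0,0]},{"travel":[0,0,218],"dr":[0,0,0]},{"travel":[0,0,225],"dr":[0,0,0]},{"travel":[0,0,226],"dr":[0,0,0]}]' 
python3 -m jog '[{"travel":[-3,1,0],"dr":[0,0,0]},{"travel":[-6,1,0],"dr":[0,0,0]},{"travel":[-9,1,0],"dr":[0,0,0]},{"travel":[-12,1,0],"dr":[0,0,0]},{"travel":[-15,1,0],"dr":[0,0,0]},{"travel":[-18,1,0],"dr":[0,0,0]},{"travel":[-21,1,0],"dr":[0,0,0]},{"travel":[-24,1,0],"dr":[0,0,0]},{"travel":[-27,1,0],"dr":[0,0,0]},{"travel":[-30,1,0],"dr":[0,0,0]}]'
python3 -m jog '[{"travel":[-3,0,0],"dr":[0,0,0]},{"travel":[-6,0,0],"dr":[0,0,0]},{"travel":[-9,0,0],"dr":[0,0,0]},{"travel":[-12,0,0],"dr":[0,0,0]},{"travel":[-15,0,0],"dr":[0,0,0]},{"travel":[-18,0,0],"dr":[0,0,0]},{"travel":[-21,0,0],"dr":[0,0,0]},{"travel":[-24,0,0],"dr":[0,0,0]},{"travel":[-27,0,0],"dr":[0,0,0]},{"travel":[-30,0,0],"dr":[0,0,0]}]'
python3 - <<'E'
from h import *
v=cap("wrist"); pickle.dump(v,open("w2.pkl","wb")); t=cap("top"); pickle.dump(t,open("t2.pkl","wb"))
a=cv2.resize(t["p"][120:220,260:400],(616,440),interpolation=cv2.INTER_CUBIC)
save(cv2.convertScaleAbs(cv2.resize(v["p"],None,fx=1,fy=1),alpha=1.5),"w2"); save(cv2.convertScaleAbs(a,alpha=1.6),"t2")
E
python3 g.py 0.533 -0.067 0.005 13.1
```

```text
time: 3.15
position: [0.5067, 0.0573, 0.0052]
tool_rot: [-0.0, 0.623, 0.783, -0.0]
contact_force: [-0.1, -0.0, -0.2]
grip_width: 0.251
time: 4.15
position: [0.5145, 0.0279, 0.0053]
tool_rot: [-0.0, 0.623, 0.782, 0.0]
contact_force: [0.5, 0.4, -0.1]
grip_width: 0.247
time: 5.15
position: [0.5213, -0.0013, 0.0053]
tool_rot: [0.0, 0.623, 0.782, 0.0]
contact_force: [-1.0, 0.6, 0.1]
grip_width: 0.25
pos [ 0.5213 -0.0014  0.0053] F [-0.5  0.3 -0.6] grip 0.249 t 5.25 q [-0.05 -0.06  2.   -0.    1.2  -0.28]
travel mm [-66.5  -3.3   0.3] dr deg [-0.   0.  -0.1]
```

View pics/w2.png

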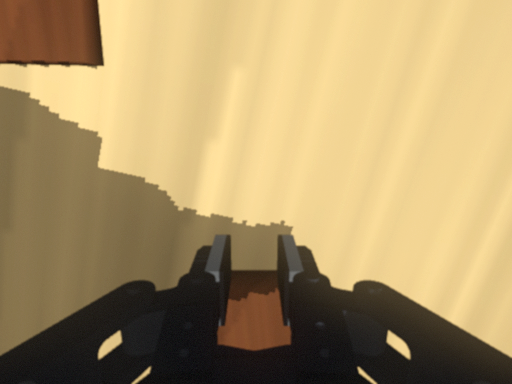

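The wedge sits square across both fingertips: in the wrist view its butt edge is level at row 270, between columns 230 and 278. I'll keep pushing, then creep.

```bash
python3 -m jog '[{"travel":[-3,-0.2,0],"dr":[0,0,0]},{"travel":[-6,-0.4,0],"dr":[0,0,0]},{"travel":[-9,-0.6,0],"dr":[0,0,0]},{"travel":[-12,-0.8,0],"dr":[0,0,0]},{"travel":[-15,-1,0],"dr":[0,0,0]},{"travel":[-18,-1,0],"dr":[0,0,0]},{"travel":[-21,-1,0],"dr":[0,0,0]},{"travel":[-24,-1,0],"dr":[0,0,0]},{"travel":[-27,-1,0],"dr":[0,0,0]},{"travel":[-30,-1,0],"dr":[0,0,0]}]'
python3 -m jog '[{"travel":[-1.5,0,0],"dr":[0,0,0]},{"travel":[-3,0,0],"dr":[0,0,0]},{"travel":[-4.5,0,0],"dr":[0,0,0]},{"travel":[-6,0,0],"dr":[0,0,0]},{"travel":[-7.5,0,0],"dr":[0,0,0]},{"travel":[-9,0,0],"dr":[0,0,0]},{"travel":[-10.5,0,0],"dr":[0,0,0]},{"travel":[-12,0,0],"dr":[0,0,0]},{"travel":[-12,0,0],"dr":[0,0,0]},{"travel":[-12,0,0],"dr":[0,0,0]}]'
python3 - <<'E'
from h import *
t=cap("top"); pickle.dump(t,open("t3.pkl","wb")); s=cap("scene"); pickle.dump(s,open("s3.pkl","wb"))
a=cv2.resize(s["p"][90:240,90:290],(760,570),interpolation=cv2.INTER_CUBIC); save(cv2.convertScaleAbs(a,alpha=1.3),"s3")
E
python3 g.py 0.533 -0.067 0.005 13.1
```

```text
time: 6.25
position: [0.527, -0.0308, 0.0053]
tool_rot: [-0.0, 0.623, 0.782, -0.0]
contact_force: [-0.3, 0.7, -0.3]
grip_width: 0.252
time: 7.25
position: [0.5297, -0.0423, 0.0053]
tool_rot: [0.0, 0.623, 0.782, 0.0]
contact_force: [-0.5, -0.5, -0.0]
grip_width: 0.248
pos [ 0.5297 -0.0423  0.0053] F [-1.   0.1 -0.7] grip 0.25 t 7.35 q [-0.13 -0.04  1.98 -0.    1.2  -0.35]
travel mm [-24.8  -2.3   0.3] dr deg [ 0.   0.  -0.1]
```

View pics/s3.png

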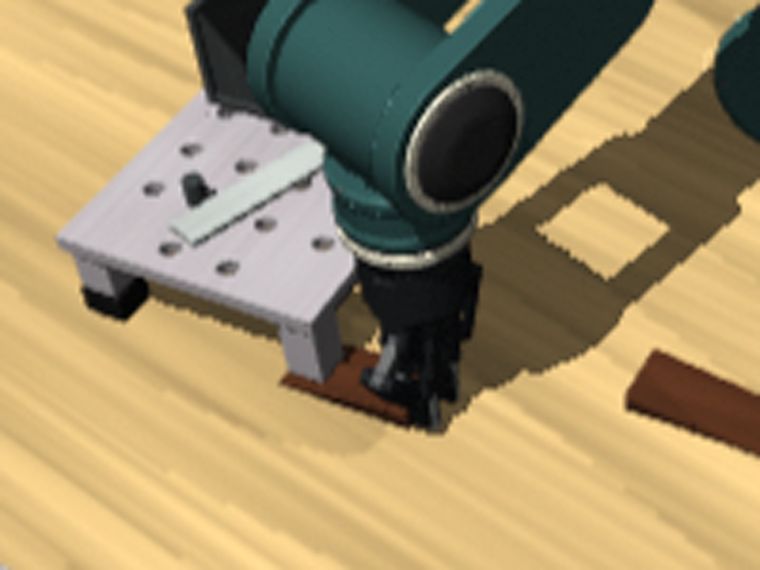

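The scene view shows the bare leg (no black cap, at (310,350)) with the wedge's thin end under it, aligned and roughly centred. There is no contact force yet. Now creeping.

```bash
python3 -m jog '[{"travel":[-0.8,0,0],"dr":[0,0,0]},{"travel":[-1.6,0,0],"dr":[0,0,0]},{"travel":[-2.4,0,0],"dr":[0,0,0]},{"travel":[-3.2,0,0],"dr":[0,0,0]},{"travel":[-4,0,0],"dr":[0,0,0]},{"travel":[-4.8,0,0],"dr":[0,0,0]},{"travel":[-5.6,0,0],"dr":[0,0,0]},{"travel":[-6.4,0,0],"dr":[0,0,0]},{"travel":[-7.2,0,0],"dr":[0,0,0]},{"travel":[-8,0,0],"dr":[0,0,0]}]'
python3 -m jog '[{"travel":[-0.3,0,0],"dr":[0,0,0]},{"travel":[-0.6,0,0],"dr":[0,0,0]},{"travel":[-0.9,0,0],"dr":[0,0,0]},{"travel":[-1.2,0,0],"dr":[0,0,0]},{"travel":[-1.5,0,0],"dr":[0,0,0]},{"travel":[-1.5,0,0],"dr":[0,0,0]},{"travel":[-1.5,0,0],"dr":[0,0,0]},{"travel":[-1.5,0,0],"dr":[0,0,0]},{"travel":[-1.5,0,0],"dr":[0,0,0]},{"travel":[-1.5,0,0],"dr":[0,0,0]}]'
```

```text
time: 8.35
position: [0.5315, -0.0501, 0.0053]
tool_rot: [-0.0, 0.623, 0.782, -0.0]
contact_force: [-0.5, 0.8, 0.4]
grip_width: 0.252
time: 9.35
position: [0.5318, -0.0515, 0.0053]
tool_rot: [-0.0, 0.623, 0.782, -0.0]
contact_force: [-0.2, -0.4, 0.3]
grip_width: 0.248
```

```bash
python3 -m jog '[{"travel":[-0.2,0,0],"dr":[0,0,0]},{"travel":[-0.4,0,0],"dr":[0,0,0]},{"travel":[-0.6,0,0],"dr":[0,0,0]},{"travel":[-0.8,0,0],"dr":[0,0,0]},{"travel":[-1,0,0],"dr":[0,0,0]},{"travel":[-1.2,0,0],"dr":[0,0,0]},{"travel":[-1.4,0,0],"dr":[0,0,0]},{"travel":[-1.5,0,0],"dr":[0,0,0]},{"travel":[-1.5,0,0],"dr":[0,0,0]},{"travel":[-1.5,0,0],"dr":[0,0,0]}]'
```

```text
time: 10.35
position: [0.5321, -0.0529, 0.0053]
tool_rot: [-0.0, 0.623, 0.782, 0.0]
contact_force: [-0.6, 2.9, 1.5]
grip_width: 0.251
```

```bash
python3 -m jog '[{"travel":[-0.2,0,0],"dr":[0,0,0]},{"travel":[-0.4,0,0],"dr":[0,0,0]},{"travel":[-0.6,0,0],"dr":[0,0,0]},{"travel":[-0.8,0,0],"dr":[0,0,0]},{"travel":[-1,0,0],"dr":[0,0,0]},{"travel":[-1,0,0],"dr":[0,0,0]},{"travel":[-1,0,0],"dr":[0,0,0]},{"travel":[-1,0,0],"dr":[0,0,0]},{"travel":[-1,0,0],"dr":[0,0,0]},{"travel":[-1,0,0],"dr":[0,0,0]}]'
```

```text
time: 11.35
position: [0.5323, -0.0536, 0.0053]
tool_rot: [-0.0, 0.623, 0.782, 0.0]
contact_force: [-1.9, 7.0, 1.5]
grip_width: 0.249
```

```bash
python3 -m jog '[{"travel":[-0.2,0,0],"dr":[0,0,0]},{"travel":[-0.4,0,0],"dr":[0,0,0]},{"travel":[-0.6,0,0],"dr":[0,0,0]},{"travel":[-0.8,0,0],"dr":[0,0,0]},{"travel":[-0.8,0,0],"dr":[0,0,0]},{"travel":[-0.8,0,0],"dr":[0,0,0]},{"travel":[-0.8,0,0],"dr":[0,0,0]},{"travel":[-0.8,0,0],"dr":[0,0,0]},{"travel":[-0.8,0,0],"dr":[0,0,0]},{"travel":[-0.8,0,0],"dr":[0,0,0]}]'
```

```text
time: 12.35
position: [0.5324, -0.054, 0.0053]
tool_rot: [-0.001, 0.623, 0.782, 0.0]
contact_force: [-3.9, 10.8, 2.3]
grip_width: 0.252
```

```bash
python3 -m jog '[{"travel":[-0.2,0,0],"dr":[0,0,0]},{"travel":[-0.4,0,0],"dr":[0,0,0]},{"travel":[-0.6,0,0],"dr":[0,0,0]},{"travel":[-0.7,0,0],"dr":[0,0,0]},{"travel":[-0.7,0,0],"dr":[0,0,0]},{"travel":[-0.7,0,0],"dr":[0,0,0]},{"travel":[-0.7,0,0],"dr":[0,0,0]},{"travel":[-0.7,0,0],"dr":[0,0,0]},{"travel":[-0.7,0,0],"dr":[0,0,0]},{"travel":[-0.7,0,0],"dr":[0,0,0]}]'
```

```text
time: 13.35
position: [0.5324, -0.0542, 0.0052]
tool_rot: [-0.001, 0.623, 0.782, 0.001]
contact_force: [-3.4, 14.2, 4.4]
grip_width: 0.249
```

At 14.6 N it is snug. I'll back off, rise and shut the fingers.

```bash
python3 -m jog '[{"travel":[3,0,0],"dr":[0,0,0]},{"travel":[8,0,0],"dr":[0,0,0]},{"travel":[18,0,0],"dr":[0,0,0]},{"travel":[30,0,-10],"dr":[0,0,0]},{"travel":[40,0,-35],"dr":[0,0,0]},{"travel":[45,0,-70],"dr":[0,0,0]},{"travel":[45,0,-110],"dr":[0,0,0]},{"travel":[45,0,-145],"dr":[0,0,0]},{"travel":[45,0,-165],"dr":[0,0,0]},{"travel":[45,0,-170],"dr":[0,0,0]}]'
python3 -m jog '[{"travel":[0,0,0],"dr":[0,0,0]},{"travel":[0,0,0],"dr":[0,0,0]},{"travel":[0,0,0],"dr":[0,0,0]},{"travel":[0,0,0],"dr":[0,0,0]},{"travel":[0,0,0],"dr":[0,0,0]},{"travel":[0,0,0],"dr":[0,0,0]},{"travel":[0,0,0],"dr":[0,0,0]},{"travel":[0,0,0],"dr":[0,0,0]},{"travel":[0,0,0],"dr":[0,0,0]},{"travel":[0,0,0],"dr":[0,0,0]}]' 1
python3 - <<'E'
from h import *
t=cap("top"); v=cap("wrist"); s=cap("scene")
P=cloud(t); Z=P[...,2]; m=((Z>0.070)&(Z<0.088)); m[:,:330]=0
n,l,st,c=cv2.connectedComponentsWithStats(m.astype(np.uint8)); i=1+np.argmax(st[1:,4])
r=cv2.minAreaRect(P[l==i][:,:2].astype(np.float32)*1000); print(r,cv2.boxPoints(r).round().tolist(),np.nanmedian(Z[l==i]))
Q=cloud(v); mq=(abs(Q[...,2]-.08)<.008); q=Q[mq]; print("wrist plate pts",len(q), np.nanmin(q,0) if len(q) else '')
a=cv2.resize(t["p"][110:310,260:500],(480,400),interpolation=cv2.INTER_CUBIC); b=cv2.resize(v["p"],(320,240)); c=cv2.resize(s["p"][90:240,90:290],(320,240),interpolation=cv2.INTER_CUBIC)
W=np.zeros((480,800,3),np.uint8); W[:400,:480]=a; W[:240,480:]=b; W[240:,480:]=c; save(cv2.convertScaleAbs(W,alpha=1.4),"m4")
E
python3 g.py 0.5513 -0.145 0.14 13.1
```

```text
time: 14.35
position: [0.5232, -0.0109, 0.1788]
tool_rot: [0.002, 0.623, 0.783, 0.001]
contact_force: [-0.2, 0.3, -0.5]
grip_width: 0.248
time: 15.35
position: [0.5226, -0.0116, 0.1754]
tool_rot: [0.0, 0.623, 0.782, 0.0]
contact_force: [-0.1, 0.0, -0.3]
grip_width: 0.002
((444.7852478027344, -262.13885498046875), (301.434326171875, 221.27532958984375), 12.73572826385498) [[273.0, -187.0], [322.0, -403.0], [616.0, -337.0], [567.0, -121.0]] 0.08196901781055366
wrist plate pts 1969 [ 0.33746799 -0.20053173  0.07200148]
pos [ 0.5226 -0.0116  0.1753] F [-1.   0.4 -0.6] grip 0.001 t 15.5 q [-0.07 -0.2   1.84  0.    1.5  -0.3 ]
travel mm [-136.5   -2.    35.3] dr deg [ 0.  -0.  -0.1]
```

View pics/m4.png

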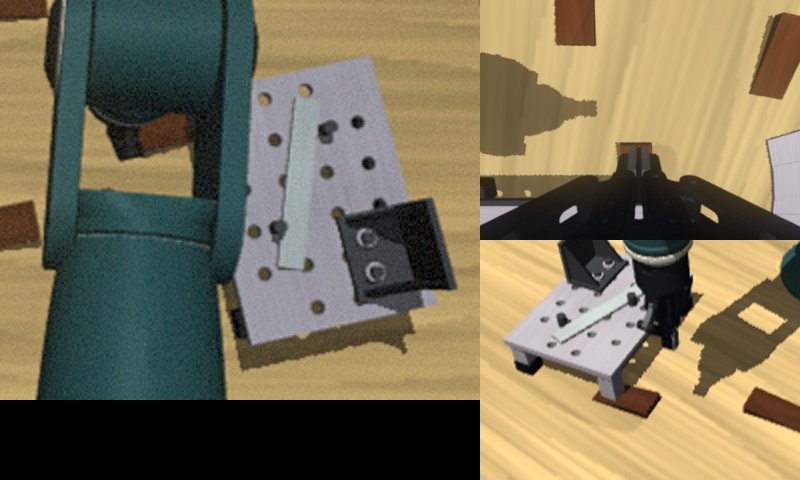

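The plate hasn't moved: its centre is within 1 mm and its angle within 0.4°. The wedge sits under the leg in the scene inset at (628,398), and the arm is clear. Now over the leg.

```bash
python3 -m jog '[{"travel":[-20,0,0],"dr":[0,0,0]},{"travel":[-40,0,0],"dr":[0,0,0]},{"travel":[-65,-1,0],"dr":[0,0,0]},{"travel":[-90,-2,5],"dr":[0,0,0]},{"travel":[-115,-2,15],"dr":[0,0,0]},{"travel":[-130,-2,30],"dr":[0,0,0]},{"travel":[-136,-2,45],"dr":[0,0,0]},{"travel":[-136,-2,60],"dr":[0,0,0]},{"travel":[-136,-2,70],"dr":[0,0,0]},{"travel":[-136,-2,75],"dr":[0,0,0]}]'
python3 -m jog '[{"travel":[0,0,4],"dr":[0,0,0]},{"travel":[0,0,8],"dr":[0,0,0]},{"travel":[0,0,10],"dr":[0,0,0]},{"travel":[0,0,12],"dr":[0,0,0]},{"travel":[0,0,13],"dr":[0,0,0]},{"travel":[0,0,14],"dr":[0,0,0]},{"travel":[0,0,15],"dr":[0,0,0]},{"travel":[0,0,16],"dr":[0,0,0]},{"travel":[0,0,17],"dr":[0,0,0]},{"travel":[0,0,17],"dr":[0,0,0]}]'
python3 g.py 0.552 -0.1445 0.08 13.1
```

```text
time: 16.5
position: [0.5507, -0.1436, 0.0988]
tool_rot: [-0.001, 0.622, 0.783, -0.0]
contact_force: [0.1, 0.3, 0.1]
grip_width: 0.0
time: 17.5
position: [0.5511, -0.1445, 0.0832]
tool_rot: [-0.0, 0.623, 0.782, -0.0]
contact_force: [-0.6, -0.7, 0.1]
grip_width: -0.002
pos [ 0.5511 -0.1445  0.0832] F [-0.6 -0.7  0.1] grip -0.002 t 17.5 q [-0.3  -0.03  1.84 -0.    1.33 -0.53]
travel mm [-0.2  0.9  3.2] dr deg [-0.  -0.  -0.1]
```

```bash
python3 -m jog '[{"travel":[0,0,0.4],"dr":[0,0,0]},{"travel":[0,0,0.8],"dr":[0,0,0]},{"travel":[0,0,1.2],"dr":[0,0,0]},{"travel":[0,0,1.6],"dr":[0,0,0]},{"travel":[0,0,2],"dr":[0,0,0]},{"travel":[0,0,2.4],"dr":[0,0,0]},{"travel":[0,0,2.8],"dr":[0,0,0]},{"travel":[0,0,3.2],"dr":[0,0,0]},{"travel":[0,0,3.2],"dr":[0,0,0]},{"travel":[0,0,3.2],"dr":[0,0,0]}]'
```

```text
time: 18.5
position: [0.5512, -0.1445, 0.0801]
tool_rot: [-0.0, 0.623, 0.782, 0.0]
contact_force: [-0.2, -0.5, -0.1]
grip_width: -0.002
```

```bash
python3 -m jog '[{"travel":[0,0,0.2],"dr":[0,0,0]},{"travel":[0,0,0.4],"dr":[0,0,0]},{"travel":[0,0,0.6],"dr":[0,0,0]},{"travel":[0,0,0.6],"dr":[0,0,0]},{"travel":[0,0,0.6],"dr":[0,0,0]},{"travel":[0,0,0.6],"dr":[0,0,0]},{"travel":[0,0,0.6],"dr":[0,0,0]},{"travel":[0,0,0.6],"dr":[0,0,0]},{"travel":[0,0,0.6],"dr":[0,0,0]},{"travel":[0,0,0.6],"dr":[0,0,0]}]'
```

```text
time: 19.5
position: [0.5512, -0.1446, 0.08]
tool_rot: [0.0, 0.623, 0.782, 0.0]
contact_force: [-2.6, 0.4, 6.3]
grip_width: -0.004
```

```bash
python3 -m jog '[{"travel":[0,0,0.2],"dr":[0,0,0]},{"travel":[0,0,0.4],"dr":[0,0,0]},{"travel":[0,0,0.4],"dr":[0,0,0]},{"travel":[0,0,0.4],"dr":[0,0,0]},{"travel":[0,0,0.4],"dr":[0,0,0]},{"travel":[0,0,0.4],"dr":[0,0,0]},{"travel":[0,0,0.4],"dr":[0,0,0]},{"travel":[0,0,0.4],"dr":[0,0,0]},{"travel":[0,0,0.4],"dr":[0,0,0]},{"travel":[0,0,0.4],"dr":[0,0,0]}]'
python3 g.py 0.552 -0.1445 0.08 13.1
```

```text
time: 20.5
position: [0.5512, -0.1446, 0.08]
tool_rot: [0.0, 0.623, 0.782, 0.0]
contact_force: [-5.5, 1.2, 9.2]
grip_width: -0.002
pos [ 0.5512 -0.1446  0.08  ] F [-5.5  1.2  9.2] grip -0.002 t 20.5 q [-0.3  -0.03  1.84 -0.    1.33 -0.53]
travel mm [-0.1  0.7 -0. ] dr deg [ 0.   0.  -0.1]
```

```bash
python3 -m jog '[{"travel":[0,-0.1,0.1],"dr":[0,0,0]},{"travel":[0,-0.2,0.2],"dr":[0,0,0]},{"travel":[0,-0.3,0.2],"dr":[0,0,0]},{"travel":[0,-0.3,0.2],"dr":[0,0,0]},{"travel":[0,-0.3,0.2],"dr":[0,0,0]},{"travel":[0,-0.3,0.2],"dr":[0,0,0]},{"travel":[0,-0.3,0.2],"dr":[0,0,0]},{"travel":[0,-0.3,0.2],"dr":[0,0,0]},{"travel":[0,-0.3,0.2],"dr":[0,0,0]},{"travel":[0,-0.3,0.2],"dr":[0,0,0]}]'
```

```text
time: 21.5
position: [0.5513, -0.1446, 0.08]
tool_rot: [0.0, 0.623, 0.782, 0.0]
contact_force: [-3.0, 2.1, 10.5]
grip_width: 0.004
```

10.5 N held with z staying at 80.0 mm, so it no longer rocks. Lifting straight off and retreating.

```bash
python3 -m jog '[{"travel":[0,0,-2],"dr":[0,0,0]},{"travel":[0,0,-6],"dr":[0,0,0]},{"travel":[0,0,-15],"dr":[0,0,0]},{"travel":[0,0,-30],"dr":[0,0,0]},{"travel":[0,0,-50],"dr":[0,0,0]},{"travel":[0,0,-75],"dr":[0,0,0]},{"travel":[0,0,-105],"dr":[0,0,0]},{"travel":[0,0,-135],"dr":[0,0,0]},{"travel":[0,0,-160],"dr":[0,0,0]},{"travel":[0,0,-170],"dr":[0,0,0]}]'
python3 -m jog '[{"travel":[20,0,0],"dr":[0,0,0]},{"travel":[45,0,0],"dr":[0,0,0]},{"travel":[75,0,0],"dr":[0,0,0]},{"travel":[105,0,0],"dr":[0,0,0]},{"travel":[135,0,0],"dr":[0,0,0]},{"travel":[165,0,0],"dr":[0,0,0]},{"travel":[195,0,0],"dr":[0,0,0]},{"travel":[225,0,0],"dr":[0,0,0]},{"travel":[245,0,0],"dr":[0,0,0]},{"travel":[250,0,0],"dr":[0,0,0]}]'
python3 - <<'E'
from h import *
t=cap("top"); s=cap("scene")
P=cloud(t); Z=P[...,2]; m=((Z>0.070)&(Z<0.088)); m[:,:330]=0
n,l,st,c=cv2.connectedComponentsWithStats(m.astype(np.uint8)); i=1+np.argmax(st[1:,4])
r=cv2.minAreaRect(P[l==i][:,:2].astype(np.float32)*1000); print(r,np.nanmedian(Z[l==i])); print(get_obs()["contact_force"].round(1))
a=cv2.resize(t["p"][100:300,240:480],(400,334),interpolation=cv2.INTER_CUBIC); c=cv2.resize(s["p"][90:240,90:290],(400,300),interpolation=cv2.INTER_CUBIC)
W=np.zeros((334,800,3),np.uint8); W[:,:400]=a; W[:300,400:]=c; save(cv2.convertScaleAbs(W,alpha=1.4),"m5")
E
```

```text
time: 22.5
position: [0.5514, -0.1448, 0.2528]
tool_rot: [0.002, 0.623, 0.782, 0.001]
contact_force: [0.6, 1.2, -0.5]
grip_width: -0.001
time: 23.5
position: [0.4942, 0.1006, 0.2488]
tool_rot: [-0.0, 0.622, 0.783, -0.0]
contact_force: [-0.7, -0.7, -0.0]
grip_width: -0.0
((444.8244934082031, -261.8954162597656), (300.6794738769531, 223.21253967285156), 12.941213607788086) 0.0818242427554956
[ 0.5 -0.6  0.1]
```

View pics/m5.png

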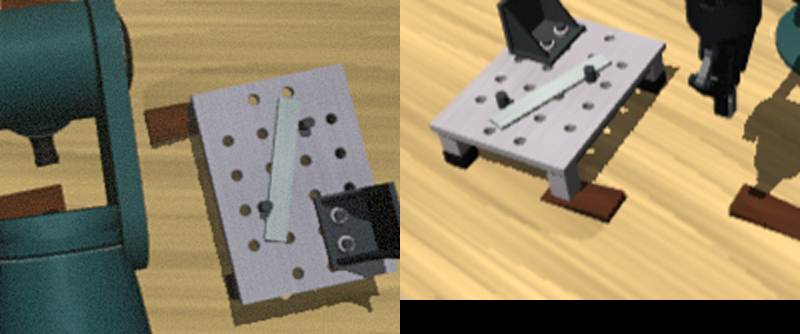

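The wedge is in place under the bare leg, at (168,125) in the top inset and (583,198) in the scene inset. The table is unmoved and the arm is clear.

```bash
python3 -c "from plant import *; print(job_done())"
```

```text
the job is handed in; nothing more can be done
None
```

The wedge is snug under the bare leg, the table no longer rocks there, and the job is handed in at about 24 s of the 67 s allowed.

- **Wedge:** I pushed the wedge farthest to the robot's right, thin end first along the table's −y, using two fingertips. I stopped when the push force reached about 14.6 N, inside the 10–20 N snug range.
- **Press test:** I pressed over the bare leg with shut fingertips to 10.5 N. The tip held at z = 80.0 mm, with no 9 mm rock. There was a sideways load of up to 5.5 N during the press, which I eased to under 4 N.
- **Last checks:** The plate is within about 0.5 mm and 0.2° of where it started, which is within measuring noise. The wedge is still under the leg, and the arm is clear with only sensor noise on the force reading. No check failed. I did not re-measure the bystanders, but the arm made no contact anywhere near them.

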